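Set the board tester to 4 and hold it on the ringed test pad

TASK

With the cordless board tester still standing in its stand, turn the dial on its top clockwise to mark 4, the fourth of its five ticks. Then lift the tester out of the stand and hold it square to the sloping circuit board with its spring tip on the round pad inside the white ring, pressing lightly so that the tip is pushed about halfway in, and finish while still holding it there. Be gentle with the board and leave everything else on the bench alone.

Things in the scene. Friction and masses are not known exactly. Their poses are not given: they have to be found in the camera images.
- tester: cordless tester, loose, about 0.2 kg, upright in the stand at the start. Origin: end of its tip when fully out; z up the tool. Upward from there: brass tip 6 mm across, round-ended (z 0 to 20 mm), steel shaft to 16 mm across (z 20 to 58), grey square head 40 x 40 mm, flat sides along x and y (z 58 to 123), on top a black dial (to z 145, within the head's outline)
- head_grip (a point): point on the tester's axis at z 103 mm, 20 mm below the head's top face: a good TCP place for gripping the head across two facing flat sides from above, fingers either side of the dial
- dial (a joint): dial angle (rad), growing clockwise seen from above: mark 1 at 0, 2 at 0.4, 3 at 0.8, 4 at 1.2, 5 at 1.6 (end stops 0 and 1.6). Starts between 0 and 0.7. Turns with friction (0.03 N m), no clicks, stays where left
- dial_grip (a point): centre of the top of the dial's bar, on the axis, 22 mm above the head's top face. Bar 24 mm long, 12 wide, 19 high, on a disc 3 mm thick; a small nose at its foot and a white line on top show its pointing end. Marks: five black ticks on the head's top face, 1 to 5 clockwise; mark 3 lies towards the tester's +x, mark 1 0.8 rad anticlockwise of it, mark 4 0.4 rad clockwise of it
- tip (a joint): how far the spring tip is pushed into the tester (m): 0 out, 0.012 bottomed. The spring takes 1.0 N to start and 0.3 N more per mm: 2.8 N halfway, 4.6 N at the stop
- tip_end (a point): the rounded end of the tester's tip; it moves with the tip
- stand: fixed aluminium square cup on a dark 96 x 96 mm foot; origin at the centre of its underside. Cup 56 mm square outside, 43 inside, rim at 86 mm; the head sits 16 mm deep in it on a ledge at 70 mm and can turn only a few degrees; 49 mm of head stays free above the rim. The way out is straight up: 75 mm clears the tip
- board: green circuit board, 144 x 104 mm, in fixed aluminium edge strips (3 mm proud) on a fixed dark cradle. It slopes 15 degrees; origin: centre of its upper face, 53.5 mm above the bench; x up the slope, y level, z normal to it, leaning to its low (-x) side. Parts on it are up to 11 mm high, none within 25 mm of the pad
- pad (a point): centre of the round bare-metal pad, 14 mm across, flat with the board, inside a white ring 24 mm across; at x +20, y +18 mm in the board's frame. The other, unringed pads are square (8 mm) or tiny round (6 mm)
- jar: bystander, loose, to be left alone: glass jar with black lid, 52 mm across, 55 mm tall
- screwdriver: bystander, loose, to be left alone: black-handled screwdriver, 170 mm long, lying down
- spool: bystander, loose, to be left alone: white spool with two flanges, 56 mm across, 46 mm tall
- brush: bystander, loose, to be left alone: green-handled brush, 160 mm long, lying down
- bin: bystander, loose, to be left alone: blue open parts bin, 140 x 100 x 60 mm
- flask: bystander, loose, to be left alone: small clear bottle, 40 mm across, 100 mm tall
- eyepiece: bystander, loose, to be left alone: black upright cylinder (microscope eyepiece), 32 mm across, 45 mm tall
There are look-alikes about, which are no part of the job. Leave any turquoise look-alike of the tester alone. Leave any orange look-alike of the stand alone.

How it is judged:
By the outcome, as a careful person would: the job done as asked, in the order asked, and still so for the second after the job is handed in, while the arm keeps its last pose, push and grip.
It also fails if it takes over 48 s, if anything falls off the work surface, if the arm or the gripper's body presses on something with over 40 N, if the wrist force passes 120 N, or if a joint passes its speed limit or range.

ROBOT

A 6-joint arm with a two-finger parallel gripper is mounted at the origin on the work surface. World frame = base frame: x ahead of the robot, y to its left, z up, the work surface at z = 0. Lengths are in m, angles in degrees, forces in N, time in s.
With the tool pointing down it reaches from about 0.375 to 0.9 m from the base axis. Payload 3.1 kg.
Tool frame: the origin (TCP) lies between the finger pads, 19 mm behind the fingertips; this is the grasp point; z points along the fingers, y is the line along which they close (so a half turn about z gives the same grasp; the last joint's range is limited). The gripper opens to 87 mm and grips with 3 to 60 N. Pads are 19 mm wide; open, the fingers measure 117 mm over their backs; the gripper's body (75 mm by 190 mm) begins 51 mm behind the grasp point.
Start: joints at [-77.263, 30.224, 82.088, -0, 67.689, -10.227], TCP at [0.244, -0.575, 0.241] pointing down, gripper open.
Joint ranges: [-176.69, 176.69], [-43.24, 126.21], [12.49, 139.97], [-82, 262], [0, 151.66], [-163.58, 163.58]. Speed limits (degrees/s): [159.86, 159.86, 180, 180, 180, 180].

INTERFACE

Orientations are given as a 3x3 rotation matrix whose columns are the frame's x, y, z axes.
In Python, from rig import read_state, capture, hand_in, trace, landmark_of gives the robot as it stands.
- The arm moves only by the shell command python3 -m jog 'ROWS'. ROWS is JSON, a list of rows, each an object of numbers: "tx", "ty", "tz": the shift along the tool's x, y, z in cm; "roll": the turn about the tool's z in rad; "jaw": the opening, from 0 (shut) to 1 (fully open). A call has 1 to 8 rows; each row shifts and turns the commanded pose from where the row before left it, along the tool's axes as they then stand; what a row does not reach is not made up. A row lasts 1/10 s, in which the tool goes at most 50 mm and 8.59 degrees, less where a joint would pass 70% of its speed; a pose out of reach is approached as far as the arm can. A call with a gripper value outside its range is refused whole. The fingers move at their own pace and stop on an object; the grip force is fixed at half the most. Time passes only in rows, so rows that do not move let the fingers close. It gives the time, the measured TCP pose, the force, the opening and the grip force at its end, in the units of the state.
- read_state(): the state, without advancing time (a new reading comes with each control period).
- capture(name): name is "side" or "top" or "wrist"; returns a dict with "img" (480x640x3 uint8, red, green, blue), "vertical_fov" (degrees; the focal length in pixels is half the picture's height over the tangent of half this angle, whatever the lens; pixels are square), "cx", "cy" (the principal point, pixels), "cam_to_world" (4x4, takes a point from camera to world coordinates); the wrist camera has in their place "tool_from_camera" (4x4, takes a point from camera to tool coordinates, whose origin is the TCP and whose axes are the flange's). Camera axes: x right, y up, looking along -z (the intrinsics and any distortion apply to the point x, -y, -z); pixel columns grow to the right and rows downward; lengths in m; the calibration is good to about 2 mm. A picture is of the moment at which its call begins: read the wrist's pose just before it. There is no depth.
- hand_in(): hands the job in; it is judged then, once.
Trained networks look in the newest picture that a camera, given by its name, has taken for a name from the list of things; names that differ only in an ending like _2 or _b are one class to them, and where a whole thing is asked for, a point or a joint stands for the part that bears it (a point fixed in the world has none). Each returns a list of dicts, best first, with "p" (0 to 1); they miss things now and then, are a little off and sometimes report something else, mostly with a low value. They report only what shows in the picture. A call takes as long as a camera call. They do not tell look-alikes from the thing itself.
- trace(camera, thing): "pixels" (480x640 bool, what is visible of it) and "bbox" ([left, top, width, height] in pixels, round what is visible of it).
- landmark_of(camera, thing): "point" ([row, column] in pixels: a listed point, or the origin of a listed thing).
The state is a dict: "time_s": time; "joint_positions": joint angles; "qvel": joint speeds; "tau": joint torques, N m; "position": TCP position; "tcp_rot": TCP orientation; "force": force on the tool from outside, world axes, zero at the start; "moment": the same for the moment, N m; "opening": opening from 0.0 (shut) to 1.0 (fully open); "grasp_force": force on a finger pad.
Only numpy, scipy, OpenCV 4.12 (cv2) and the standard library are available. Lean on these libraries where they do the work, as an engineer would, in place of code of your own. Each camera call takes 0.05 s, during which the arm holds its last target. There are 200 camera calls.

## Working session

There is one attempt and no reset: what is moved stays moved. The work goes in short steps, Python scripts to look and compute and a shell command to move; the robot and the scene stay as the last step left them, time stands still between calls to the robot, and variables do not carry over. Pictures are saved under pics/ and viewed, at most 10 in all, crops included, and the job is handed in when it is done.

```bash
mkdir -p pics; cat > h.py <<'E'
import numpy as np, cv2
from rig import *
def K(c):
    f=240/np.tan(np.radians(c["vertical_fov"])/2); return f,c["cx"],c["cy"]
def T(c,s=None):
    if "cam_to_world" in c: return np.array(c["cam_to_world"])
    W=np.eye(4); W[:3,:3]=s["tcp_rot"]; W[:3,3]=s["position"]; return W@np.array(c["tool_from_camera"])
def ray(c,rc,s=None):
    f,cx,cy=K(c); M=T(c,s); d=M[:3,:3]@np.array([(rc[1]-cx)/f,-(rc[0]-cy)/f,-1]); return M[:3,3],d/np.linalg.norm(d)
def atz(c,rc,z,s=None):
    o,d=ray(c,rc,s); return o+d*(z-o[2])/d[2]
def proj(c,p,s=None):
    f,cx,cy=K(c); q=np.linalg.inv(T(c,s))@np.append(p,1); return np.array([cy-f*q[1]/-q[2],cx+f*q[0]/-q[2]])
def tri(rs):
    A=sum(np.eye(3)-np.outer(d,d) for o,d in rs); b=sum((np.eye(3)-np.outer(d,d))@o for o,d in rs); return np.linalg.solve(A,b)
def save(n,c): cv2.imwrite("pics/"+n,cv2.cvtColor(c,cv2.COLOR_RGB2BGR))
E
python3 - <<'E'
from h import *
s=read_state(); print({k:s[k] for k in("time_s","position","tcp_rot","force")})
for n in("side","top"):
    c=capture(n); print(n,{k:v for k,v in c.items() if k!="img"}); save(n+"1.png",c["img"])
    for t in("tester","dial_grip","head_grip","tester","stand","board","pad","dial"):
        print(t,[(np.round(d["point"]).tolist(),round(d["p"],2)) for d in landmark_of(n,t)] if t!="dial" else [(d["bbox"],round(d["p"],2)) for d in trace(n,t)])
E
```

```text
{'time_s': 0.0, 'position': array([ 0.24369291, -0.57475847,  0.24024335]), 'tcp_rot': array([[ 9.20763825e-01,  3.90120136e-01, -5.08251226e-04],
       [ 3.90120272e-01, -9.20761280e-01,  2.19951572e-03],
       [ 3.90097324e-04, -2.22351361e-03, -9.99997452e-01]]), 'force': array([-0.55880736, -0.11930307,  0.22428294])}
side {'vertical_fov': 50.44682183251888, 'cx': 315.8666926118753, 'cy': 240.70371439327874, 'cam_to_world': array([[-0.99108711,  0.09035556, -0.0978888 ,  0.41637051],
       [-0.13284331, -0.72522714,  0.67557254,  0.78484586],
       [-0.00994988,  0.6825551 ,  0.7307664 ,  0.98934981],
       [ 0.        ,  0.        ,  0.        ,  1.        ]])}
tester [([218.0, 314.0], 0.48)]
dial_grip [([150.0, 311.0], 0.43), ([176.0, 314.0], 0.41)]
head_grip [([160.0, 311.0], 0.81), ([182.0, 312.0], 0.68)]
tester [([218.0, 314.0], 0.48)]
stand [([220.0, 315.0], 0.85), ([209.0, 399.0], 0.78)]
board [([351.0, 291.0], 0.95), ([419.0, 206.0], 0.56)]
pad [([219.0, 313.0], 0.31)]
dial [([304.6, 170.8, 11.1, 8.1], 0.59), ([307.9, 147.7, 10.9, 6.9], 0.4), ([243.3, 249.6, 19.4, 28.4], 0.18)]
top {'vertical_fov': 44.368153129042256, 'cx': 322.4020618226463, 'cy': 232.00696300385272, 'cam_to_world': array([[ 0.01603548,  0.99868193, -0.04875729,  0.44826562],
       [-0.99981818,  0.01651876,  0.00952524, -0.00786969],
       [ 0.01031809,  0.04859569,  0.99876524,  1.57612308],
       [ 0.        ,  0.        ,  0.        ,  1.        ]])}
tester [([216.0, 395.0], 0.77), ([212.0, 215.0], 0.72), ([212.0, 439.0], 0.68)]
dial_grip [([213.0, 405.0], 0.65), ([208.0, 449.0], 0.59)]
head_grip [([210.0, 446.0], 0.81), ([289.0, 304.0], 0.64), ([215.0, 400.0], 0.63)]
tester [([216.0, 395.0], 0.77), ([212.0, 215.0], 0.72), ([212.0, 439.0], 0.68)]
stand [([216.0, 396.0], 0.89), ([304.0, 410.0], 0.57)]
board [([221.0, 221.0], 0.93)]
pad [([210.0, 214.0], 0.78), ([229.0, 144.0], 0.48)]
dial [([397.6, 210.7, 10.5, 6.6], 0.51)]
```

View pics/side1.png

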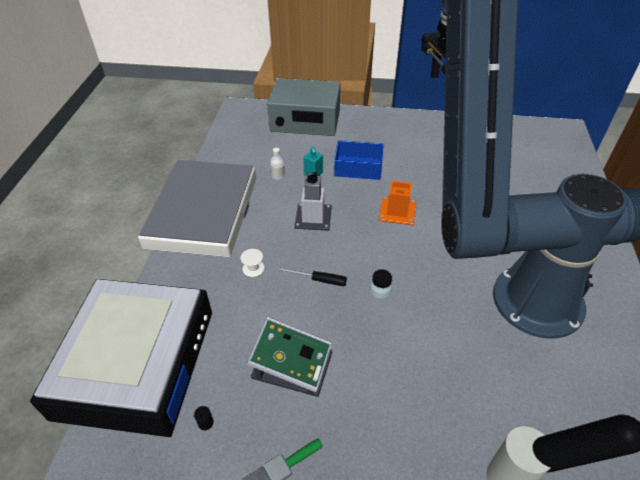

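View pics/top1.png

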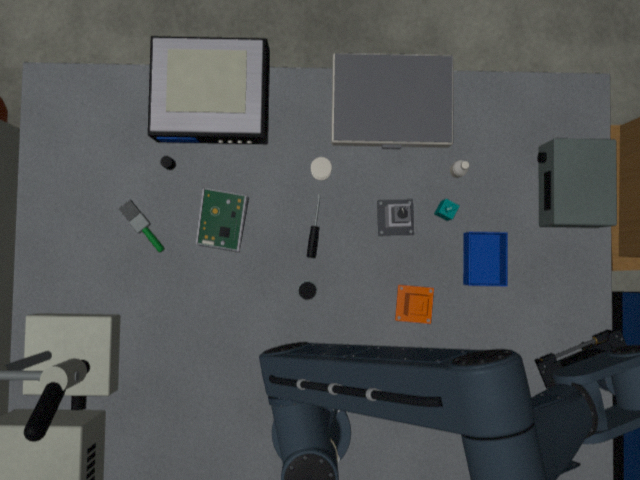

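Top view: the grey tester is in the aluminium stand at (217,397), and the turquoise look-alike is loose at (210,447). The orange look-alike stand is at (304,415), and the board is at (221,221) with its ringed pad near (211,211). The grey tester in the grey stand is the one described. I'll confirm it in a crop and compute positions.

```bash
python3 - <<'E'
from h import *
t=capture("top"); s=capture("side")
print("stand", atz(t,(217,397),0), atz(s,(220,315),0))
print("dialtop", atz(t,(213,402),.157), atz(s,(176,314),.157), tri([ray(t,(213,402)),ray(s,(176,314))]))
print("board", atz(t,(221,221),.0535),atz(s,(351,291),.0535))
print("pad top",atz(t,(211,212),.058),"side",atz(s,(356,279),.058), tri([ray(t,(211,212)),ray(s,(356,279))]))
def up(im,a): return cv2.resize(im[a[0]:a[1],a[2]:a[3]],(400,300),interpolation=cv2.INTER_CUBIC)
save("crop2.png",np.vstack([np.hstack([up(t["img"],(187,247,360,440)),up(t["img"],(190,250,182,262))]),np.hstack([up(s["img"],(165,240,265,365)),up(s["img"],(315,390,240,340))])]))
E
```

```text
stand [ 0.56890664 -0.22275998  0.        ] [ 0.56166928 -0.20704335  0.        ]
dialtop [ 0.56680159 -0.21337998  0.157     ] [ 0.56240243 -0.20664907  0.157     ] [ 0.56545992 -0.21447848  0.15042177]
board [0.54677148 0.24046654 0.0535    ] [0.55141236 0.23904524 0.0535    ]
pad top [0.57195948 0.26355855 0.058     ] side [0.57342661 0.25642806 0.058     ] [0.57148654 0.26187742 0.06763669]
```

View pics/crop2.png

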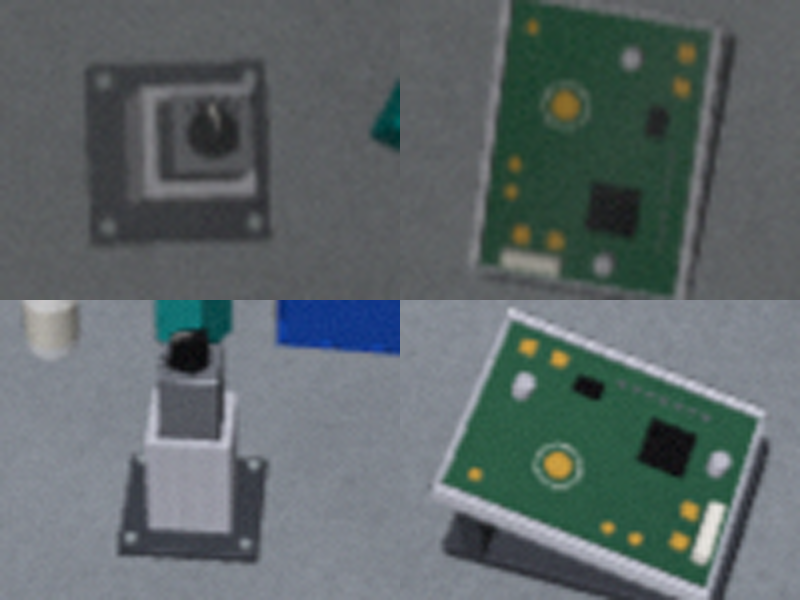

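The crop confirms the plain grey tester with its black dial in the aluminium stand. Its white line points to about world +x. The ringed gold pad is up-left of the board's centre, which fits (+20,+18) with board x along world +x. I'll move above the tester for a close look.

```bash
python3 -m jog '[{"tx":4.4,"ty":-2.1,"tz":-1,"roll":0.1},{"tx":4.2,"ty":-2.5,"tz":-1,"roll":0.1},{"tx":4.0,"ty":-2.9,"tz":-1,"roll":0.1},{"tx":3.7,"ty":-3.3,"tz":-1,"roll":0.1},{"tx":3.4,"ty":-3.6},{"tx":3.4,"ty":-3.6},{"tx":3.4,"ty":-3.6},{"tx":3.4,"ty":-3.6}]'; python3 -m jog '[{"tx":2,"ty":-3},{"ty":-3},{"ty":-2},{}]'
python3 - <<'E'
from h import *
t=capture("top"); s=capture("side")
print("turq",tri([ray(t,(208,449)),ray(s,(150,311))]))
r=read_state(); print(r["time_s"],r["position"],r["tcp_rot"].round(4).tolist(),r["force"])
c=capture("wrist"); save("w1.png",c["img"]); print(np.array(c["tool_from_camera"]).round(4).tolist(),c["vertical_fov"],c["cx"],c["cy"])
for n in("dial_grip","head_grip","stand"): print(n,[(np.round(d["point"],1).tolist(),round(d["p"],2),atz(c,d["point"],{"dial_grip":.157,"head_grip":.115,"stand":0}[n],r).round(4).tolist()) for d in landmark_of("wrist",n)])
E
```

```text
turq [ 0.58486863 -0.33004268  0.14404574]
1.1 [ 0.24385621 -0.57543528  0.24125582] [[0.9207, 0.3902, -0.0], [0.3902, -0.9207, -0.0], [-0.0, -0.0, -1.0]] [ 0.3662679   0.48189436 -0.35617604]
[[-0.0003, 0.9615, 0.2747, 0.0755], [1.0, 0.0003, 0.0004, 0.0005], [0.0003, 0.2747, -0.9615, -0.1438], [0.0, 0.0, 0.0, 1.0]] 61.57703658908394 320.7041970950927 235.59306813944315
dial_grip []
head_grip []
stand []$[0]: bad value
$[0]: bad value
```

View pics/w1.png

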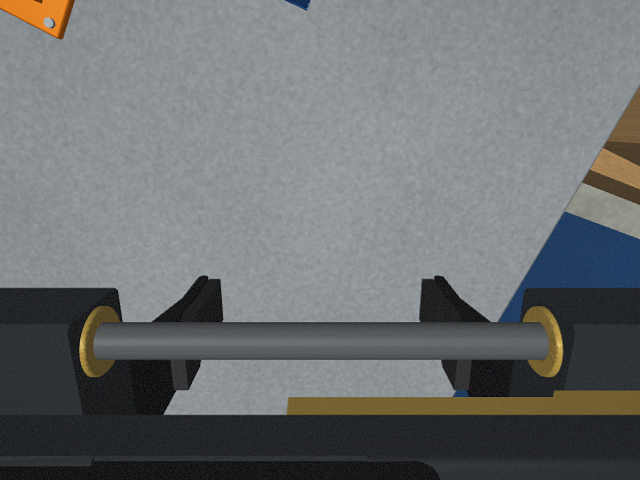

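The rows need all five keys, so nothing has moved yet. The wrist picture shows the fingers at rows 280-390 and tool +x at the top.

```bash
python3 -m jog '[{"tx":4.4,"ty":-2.1,"tz":-1,"roll":0.1,"jaw":1},{"tx":4.2,"ty":-2.5,"tz":-1,"roll":0.1,"jaw":1},{"tx":4.0,"ty":-2.9,"tz":-1,"roll":0.1,"jaw":1},{"tx":3.7,"ty":-3.3,"tz":-1,"roll":0.1,"jaw":1},{"tx":3.4,"ty":-3.6,"tz":0,"roll":0,"jaw":1},{"tx":3.4,"ty":-3.6,"tz":0,"roll":0,"jaw":1},{"tx":3.4,"ty":-3.6,"tz":0,"roll":0,"jaw":1},{"tx":3.4,"ty":-3.6,"tz":0,"roll":0,"jaw":1}]'; python3 -m jog '[{"tx":0,"ty":-4,"tz":0,"roll":0,"jaw":1},{"tx":-2,"ty":-4,"tz":0,"roll":0,"jaw":1},{"tx":0,"ty":0,"tz":0,"roll":0,"jaw":1},{"tx":0,"ty":0,"tz":0,"roll":0,"jaw":1}]'
cat > look.py <<'E'
from h import *
import sys
r=read_state(); print(r["time_s"],r["position"],r["tcp_rot"].round(4).tolist(),r["force"])
c=capture("wrist"); save(sys.argv[1],c["img"])
for n,z in(("dial_grip",.157),("head_grip",.115),("stand",0)): print(n,[(np.round(d["point"],1).tolist(),round(d["p"],2),atz(c,d["point"],z,r).round(4).tolist()) for d in landmark_of("wrist",n)])
E
python3 look.py w2.png
```

```text
time_s: 2.1
position: [0.5122, -0.2846, 0.2813]
tcp_rot: [[1.0, 0.001, 0.0], [0.001, -1.0, -0.0], [0.0, 0.0, -1.0]]
force: [1.1, -0.6, -0.2]
opening: 1.0
grasp_force: 0.0
time_s: 2.5
position: [0.4909, -0.2054, 0.2814]
tcp_rot: [[1.0, 0.003, 0.0], [0.003, -1.0, -0.001], [0.0, 0.001, -1.0]]
force: [-0.2, 0.0, -0.4]
opening: 1.001
grasp_force: 0.0
2.5 [ 0.49088841 -0.20537867  0.28139372] [[1.0, 0.0026, 0.0004], [0.0026, -1.0, -0.0006], [0.0004, 0.0006, -1.0]] [-0.22615355  0.0370149  -0.37055941]
dial_grip [([92.5, 515.6], 0.84, [0.5838, -0.328, 0.157]), ([119.1, 337.7], 0.68, [0.5675, -0.2164, 0.157])]
head_grip [([95.2, 490.6], 0.74, [0.5846, -0.3293, 0.115]), ([115.2, 334.1], 0.61, [0.5704, -0.2154, 0.115])]
stand [([327.3, 374.4], 0.93, [0.3334, -0.2692, 0.0]), ([115.1, 331.7], 0.39, [0.572, -0.2167, 0.0])]
```

View pics/w2.png

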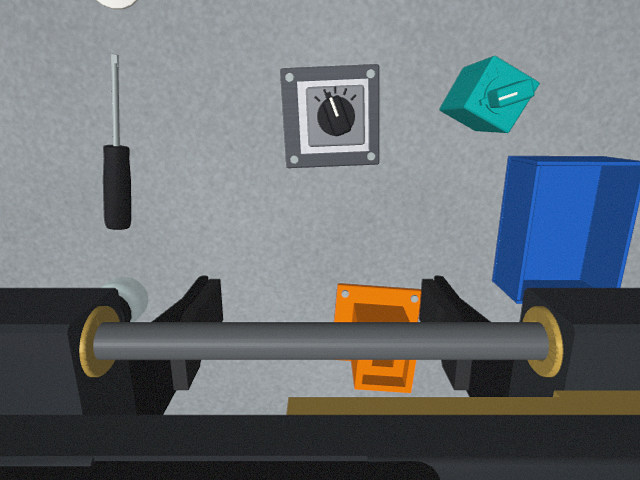

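The dial of the grey tester is at (119,337) with its line pointing up-left, and the turquoise look-alike is at (95,490). I'll measure the line and head yaw precisely.

```bash
python3 - <<'E'
from h import *
r=read_state(); c=capture("wrist"); im=c["img"]
# rectify top-down at plane z, 0.2 mm/px, image up=+x, left=+y, centred
def rect(z,cen=(0.568,-0.2165),h=.032,n=320):
    src=[];dst=[]
    for sx in(-1,1):
        for sy in(-1,1):
            p=proj(c,(cen[0]+sx*h,cen[1]+sy*h,z),r); src.append(p[::-1]); dst.append([n/2-sy*n/2,n/2-sx*n/2])
    return cv2.warpPerspective(im,cv2.getPerspectiveTransform(np.float32(src),np.float32(dst)),(n,n),flags=cv2.INTER_CUBIC)
a=rect(.135);b=rect(.157); save("rect.png",np.hstack([a,b]))
w=(b.min(2)>140); w[:100]=0;w[200:]=0;w[:,:110]=0;w[:,210:]=0
ys,xs=np.nonzero(w); print(len(xs),xs.mean(),ys.mean())
v=np.linalg.svd(np.c_[xs-xs.mean(),ys-ys.mean()],full_matrices=0)[2][0]; print("line dir (left=+yaw) deg",np.degrees(np.arctan2(-v[0],-v[1])))
E
```

```text
822 161.39659367396592 127.80778588807786
line dir (left=+yaw) deg -125.24569343249766
```

View pics/rect.png

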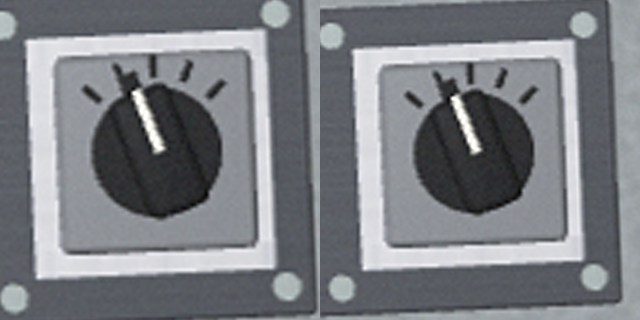

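The head's yaw is about +3° and its axis is at about (0.570,-0.2155). The line's yaw is about 20.8°, which puts the dial near 0.49 rad, so it needs about 0.71 rad clockwise.

```bash
python3 -m jog '[{"tx":4.0,"ty":0.5,"tz":1,"roll":0,"jaw":0.5},{"tx":3.9,"ty":0.5,"tz":1,"roll":0,"jaw":0.5},{"tx":0,"ty":0,"tz":2,"roll":-0.12,"jaw":0.5},{"tx":0,"ty":0,"tz":2,"roll":-0.12,"jaw":0.5},{"tx":0,"ty":0,"tz":2,"roll":-0.12,"jaw":0.5},{"tx":0,"ty":0,"tz":2,"roll":0,"jaw":0.5},{"tx":0,"ty":0,"tz":0,"roll":0,"jaw":0.5},{"tx":0,"ty":0,"tz":0,"roll":0,"jaw":0.5}]'
python3 - <<'E'
from h import *
r=read_state(); print(r["position"],r["opening"])
c=capture("wrist")
for n in("dial_grip","head_grip"): print(n,[(np.round(d["point"],1).tolist(),round(d["p"],2),atz(c,d["point"],.157,r).round(4).tolist()) for d in landmark_of("wrist",n)])
E
```

```text
time_s: 3.55
position: [0.5701, -0.217, 0.1809]
tcp_rot: [[0.936, 0.352, -0.0], [0.352, -0.936, 0.0], [-0.0, -0.0, -1.0]]
force: [-1.0, -0.1, 1.3]
opening: 0.51
grasp_force: 0.0
[ 0.57013595 -0.2170036   0.18088589] 0.5097678894970433
dial_grip [([297.4, 316.5], 0.91, [0.5682, -0.2161, 0.157])]
head_grip [([298.3, 509.9], 0.9, [0.5986, -0.2982, 0.157]), ([261.1, 319.6], 0.8, [0.585, -0.2113, 0.157])]
```

```bash
python3 -m jog '[{"tx":0,"ty":-0.1,"tz":1,"roll":0,"jaw":0.5},{"tx":0,"ty":0,"tz":1,"roll":0,"jaw":0.5},{"tx":0,"ty":0,"tz":0,"roll":0,"jaw":0.4},{"tx":0,"ty":0,"tz":0,"roll":0,"jaw":0},{"tx":0,"ty":0,"tz":0,"roll":0,"jaw":0},{"tx":0,"ty":0,"tz":0,"roll":0,"jaw":0},{"tx":0,"ty":0,"tz":0,"roll":0,"jaw":0},{"tx":0,"ty":0,"tz":0,"roll":0,"jaw":0}]'
```

```text
time_s: 4.5
position: [0.5698, -0.2154, 0.1613]
tcp_rot: [[0.936, 0.353, 0.001], [0.353, -0.936, -0.0], [0.0, 0.0, -1.0]]
force: [-0.4, 0.6, 1.3]
opening: 0.137
grasp_force: 30.0
```

Gripped the bar at 11.9 mm, which matches its 12 mm width. Now turning.

```bash
python3 -m jog '[{"tx":0,"ty":0,"tz":0,"roll":0.12,"jaw":0},{"tx":0,"ty":0,"tz":0,"roll":0.12,"jaw":0},{"tx":0,"ty":0,"tz":0,"roll":0.12,"jaw":0},{"tx":0,"ty":0,"tz":0,"roll":0.12,"jaw":0},{"tx":0,"ty":0,"tz":0,"roll":0.12,"jaw":0},{"tx":0,"ty":0,"tz":0,"roll":0.12,"jaw":0},{"tx":0,"ty":0,"tz":0,"roll":0.03,"jaw":0},{"tx":0,"ty":0,"tz":0,"roll":0,"jaw":0}]'
python3 -m jog '[{"tx":0,"ty":0,"tz":0,"roll":0,"jaw":0.5},{"tx":0,"ty":0,"tz":0,"roll":0,"jaw":0.5},{"tx":0,"ty":0,"tz":0,"roll":0,"jaw":0.5},{"tx":0,"ty":0,"tz":-4,"roll":0,"jaw":0.6},{"tx":-4,"ty":1.5,"tz":-4,"roll":0,"jaw":1},{"tx":-4,"ty":1.5,"tz":-3,"roll":0,"jaw":1},{"tx":0,"ty":0,"tz":0,"roll":0,"jaw":1},{"tx":0,"ty":0,"tz":0,"roll":0,"jaw":1}]'
cat > rect.py <<'E'
from h import *
import sys
r=read_state(); c=capture("wrist"); im=c["img"]; print(r["time_s"],r["position"])
def rect(z,cen=(0.570,-0.2155),h=.026,n=390):
    src=[];dst=[]
    for sx in(-1,1):
        for sy in(-1,1):
            p=proj(c,(cen[0]+sx*h,cen[1]+sy*h,z),r); src.append(p[::-1]); dst.append([n/2-sy*n/2,n/2-sx*n/2])
    return cv2.warpPerspective(im,cv2.getPerspectiveTransform(np.float32(src),np.float32(dst)),(n,n),flags=cv2.INTER_CUBIC)
b=rect(.157);save(sys.argv[1],np.hstack([rect(.135),b]))
g=cv2.inRange(b,(170,170,160),(255,255,255)); n,l,st,ce=cv2.connectedComponentsWithStats(g)
for i in range(1,n):
    if st[i,4]>60: ys,xs=np.nonzero(l==i); print(st[i].tolist(),cv2.fitLine(np.c_[xs,ys].astype(np.float32),cv2.DIST_L2,0,.01,.01).ravel().round(3))
E
python3 rect.py rect2.png
```

```text
time_s: 5.3
position: [0.5698, -0.2156, 0.1613]
tcp_rot: [[0.925, -0.379, 0.001], [-0.379, -0.925, -0.001], [0.001, 0.0, -1.0]]
force: [-0.4, -0.4, 0.2]
opening: 0.137
grasp_force: 30.0
time_s: 6.1
position: [0.4923, -0.2131, 0.2649]
tcp_rot: [[0.925, -0.38, 0.002], [-0.38, -0.925, -0.001], [0.003, 0.0, -1.0]]
force: [1.3, -0.1, 0.6]
opening: 0.782
grasp_force: 0.0
6.1 [ 0.49228423 -0.21310722  0.26494248]
[58, 24, 332, 358, 26726] [ 1.65000e-01 -9.86000e-01  2.70432e+02  2.24123e+02]
[191, 111, 45, 87, 1190] [  0.377  -0.926 213.205 154.785]
[73, 147, 7, 23, 127] [  0.     -1.     75.984 158.457]
```

View pics/rect2.png

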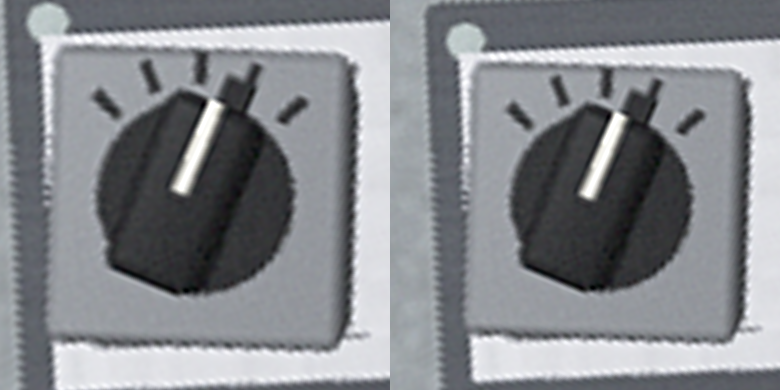

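The line's yaw is -22.2° and the head has twisted to about -2.3° in its cup, so the nose is about 3° short of tick 4. I'll regrip and turn 0.05 rad more.

```bash
python3 -m jog '[{"tx":4,"ty":-1.5,"tz":3,"roll":0,"jaw":0.5},{"tx":4,"ty":-1.5,"tz":1,"roll":0,"jaw":0.5},{"tx":0,"ty":0,"tz":3,"roll":0,"jaw":0.5},{"tx":0,"ty":0,"tz":4,"roll":0,"jaw":0.5},{"tx":0,"ty":0,"tz":0,"roll":0,"jaw":0.3},{"tx":0,"ty":0,"tz":0,"roll":0,"jaw":0},{"tx":0,"ty":0,"tz":0,"roll":0,"jaw":0},{"tx":0,"ty":0,"tz":0,"roll":0,"jaw":0}]'
python3 -m jog '[{"tx":0,"ty":0,"tz":0,"roll":0,"jaw":0},{"tx":0,"ty":0,"tz":0,"roll":0.055,"jaw":0},{"tx":0,"ty":0,"tz":0,"roll":0,"jaw":0},{"tx":0,"ty":0,"tz":0,"roll":0,"jaw":0},{"tx":0,"ty":0,"tz":0,"roll":0,"jaw":0.5},{"tx":0,"ty":0,"tz":0,"roll":0,"jaw":0.5},{"tx":0,"ty":0,"tz":0,"roll":0,"jaw":0.6},{"tx":0,"ty":0,"tz":-4,"roll":0,"jaw":1}]'
python3 -m jog '[{"tx":-4,"ty":1.5,"tz":-4,"roll":0,"jaw":1},{"tx":-4,"ty":1.5,"tz":-3,"roll":0,"jaw":1},{"tx":0,"ty":0,"tz":0,"roll":0,"jaw":1},{"tx":0,"ty":0,"tz":0,"roll":0,"jaw":1}]'
python3 rect.py rect3.png
```

```text
time_s: 6.95
position: [0.5758, -0.2156, 0.1562]
tcp_rot: [[0.925, -0.379, 0.0], [-0.379, -0.925, -0.0], [0.0, 0.0, -1.0]]
force: [-1.7, -0.9, -5.1]
opening: 0.524
grasp_force: 27.7
time_s: 7.75
position: [0.574, -0.2138, 0.1912]
tcp_rot: [[0.901, -0.434, -0.006], [-0.434, -0.901, 0.007], [-0.009, -0.003, -1.0]]
force: [-0.1, 0.5, -0.5]
opening: 0.62
grasp_force: 0.0
time_s: 8.15
position: [0.5, -0.2093, 0.2597]
tcp_rot: [[0.901, -0.433, 0.006], [-0.433, -0.901, -0.001], [0.006, -0.001, -1.0]]
force: [0.1, 0.1, -0.5]
opening: 0.951
grasp_force: 0.0
8.15 [ 0.49999177 -0.20930805  0.25969735]
[62, 11, 328, 360, 25420] [9.80000e-02 9.95000e-01 2.72125e+02 1.89005e+02]
[194, 115, 40, 87, 1144] [  0.334  -0.943 213.328 157.936]
[74, 143, 7, 21, 97] [ 1.90000e-02 -1.00000e+00  7.69900e+01  1.53196e+02]
[78, 380, 32, 10, 215] [1.00000e+00 1.30000e-02 9.36840e+01 3.85465e+02]
```

View pics/rect3.png

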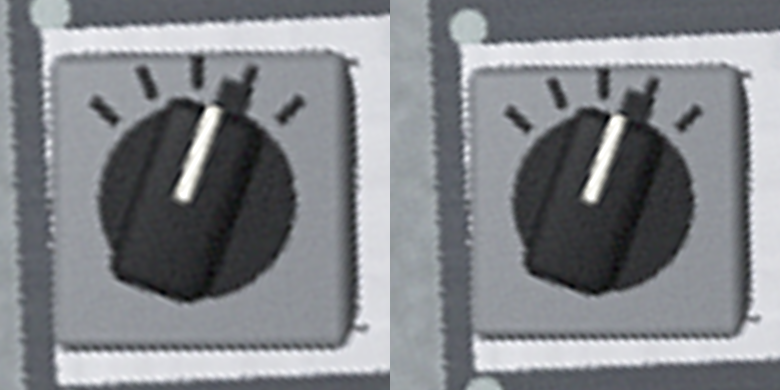

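The rows were cut short, so the fingers had caught the head's corners (45 mm opening) instead of the bar. The head only rocked in its cup and the dial is still about 3° short. I'll redo it with smaller steps and check before closing.

```bash
python3 -m jog '[{"tx":3.3,"ty":-1.2,"tz":1,"roll":0,"jaw":0.5},{"tx":3.3,"ty":-1.25,"tz":1,"roll":0,"jaw":0.5},{"tx":0,"ty":0,"tz":2,"roll":-0.108,"jaw":0.5},{"tx":0,"ty":0,"tz":2,"roll":0,"jaw":0.5},{"tx":0,"ty":0,"tz":1.5,"roll":0,"jaw":0.5},{"tx":0,"ty":0,"tz":0,"roll":0,"jaw":0.5},{"tx":0,"ty":0,"tz":0,"roll":0,"jaw":0.4},{"tx":0,"ty":0,"tz":0,"roll":0,"jaw":0.4}]'
python3 - <<'E'
from h import *
r=read_state(); print(r["position"],r["opening"])
c=capture("wrist")
print([(np.round(d["point"],1).tolist(),round(d["p"],2),atz(c,d["point"],.157,r).round(4).tolist()) for d in landmark_of("wrist","dial_grip")])
E
```

```text
time_s: 9.0
position: [0.5699, -0.2154, 0.1835]
tcp_rot: [[0.944, -0.33, 0.002], [-0.33, -0.944, -0.0], [0.002, -0.0, -1.0]]
force: [0.9, 0.0, 0.4]
opening: 0.433
grasp_force: 0.0
[ 0.56990278 -0.21542151  0.18346238] 0.4333142234040932
[([175.8, 559.3], 0.69, [0.587, -0.3282, 0.157]), ([293.3, 320.8], 0.67, [0.5695, -0.2155, 0.157])]
```

```bash
python3 -m jog '[{"tx":0,"ty":0,"tz":1.1,"roll":0,"jaw":0.4},{"tx":0,"ty":0,"tz":1.1,"roll":0,"jaw":0.4},{"tx":0,"ty":0,"tz":0,"roll":0,"jaw":0.2},{"tx":0,"ty":0,"tz":0,"roll":0,"jaw":0},{"tx":0,"ty":0,"tz":0,"roll":0,"jaw":0},{"tx":0,"ty":0,"tz":0,"roll":0,"jaw":0},{"tx":0,"ty":0,"tz":0,"roll":0,"jaw":0}]'
python3 -m jog '[{"tx":0,"ty":0,"tz":0,"roll":0.05,"jaw":0},{"tx":0,"ty":0,"tz":0,"roll":0.05,"jaw":0},{"tx":0,"ty":0,"tz":0,"roll":0,"jaw":0},{"tx":0,"ty":0,"tz":0,"roll":0,"jaw":0},{"tx":0,"ty":0,"tz":0,"roll":0,"jaw":0}]'
python3 -m jog '[{"tx":0,"ty":0,"tz":0,"roll":0,"jaw":0.4},{"tx":0,"ty":0,"tz":0,"roll":0,"jaw":0.6},{"tx":0,"ty":0,"tz":0,"roll":0,"jaw":0.6},{"tx":0,"ty":0,"tz":-3,"roll":0,"jaw":1},{"tx":0,"ty":0,"tz":-3,"roll":0,"jaw":1},{"tx":-4,"ty":1.5,"tz":-2,"roll":0,"jaw":1},{"tx":-4,"ty":1.5,"tz":-2,"roll":0,"jaw":1},{"tx":0,"ty":0,"tz":0,"roll":0,"jaw":1}]'
python3 -m jog '[{"tx":0,"ty":0,"tz":0,"roll":0,"jaw":1}]' | head -2
python3 rect.py rect4.png
python3 - <<'E'
from h import *
# head yaw from top-face outline, left half of rect
a=cv2.imread("pics/rect4.png")[:,:390].astype(int); g=a.mean(2)
m=((g>115)&(g<165)).astype(np.uint8); m=cv2.morphologyEx(m,cv2.MORPH_CLOSE,np.ones((9,9)));
n,l,st,ce=cv2.connectedComponentsWithStats(m); i=1+st[1:,4].argmax(); print(st[i].tolist())
ys,xs=np.nonzero(l==i); print(cv2.minAreaRect(np.c_[xs,ys].astype(np.float32)))
d=(g<70).astype(np.uint8); n,l,st,ce=cv2.connectedComponentsWithStats(d)
for i in range(1,n):
    if 60<st[i,4]<900: print("tick",ce[i].round(1),st[i,4])
E
```

```text
time_s: 9.8
position: [0.569, -0.2153, 0.1614]
tcp_rot: [[0.944, -0.33, 0.001], [-0.33, -0.944, -0.001], [0.001, 0.0, -1.0]]
force: [0.2, -0.6, -0.6]
opening: 0.135
grasp_force: 30.0
time_s: 10.3
position: [0.5689, -0.2152, 0.1613]
tcp_rot: [[0.907, -0.422, 0.0], [-0.422, -0.907, -0.0], [0.0, 0.0, -1.0]]
force: [0.1, -1.0, 0.6]
opening: 0.136
grasp_force: 30.0
time_s: 11.1
position: [0.4799, -0.2073, 0.2632]
tcp_rot: [[0.906, -0.423, -0.001], [-0.423, -0.906, -0.0], [-0.001, 0.001, -1.0]]
force: [0.3, 0.2, -1.2]
opening: 0.781
grasp_force: 0.0
time_s: 11.2
position: [0.4836, -0.2087, 0.262]
11.2 [ 0.4835769  -0.20866902  0.26204168]
[57, 53, 333, 337, 26218] [  0.346  -0.938 279.734 255.656]
[190, 115, 48, 87, 1186] [  0.424  -0.905 214.262 159.008]
[24, 26, 366, 364, 56565]
((204.2764434814453, 209.439453125), (364.8931579589844, 362.9958190917969), 0.7345210313796997)
tick [145.6  83. ] 224
tick [102.7 111.5] 227
tick [287.6 111.8] 221
```

View pics/rect4.png

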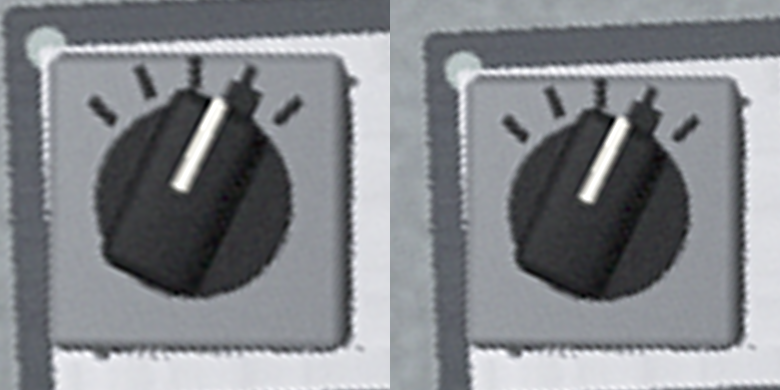

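The line's yaw is -25.1° and the line through ticks 1-5 gives a head yaw of about -0.3°. That puts the dial at about 1.22 rad with the nose on tick 4, which is good. Next I grip the head across its y faces.

```bash
python3 -m jog '[{"tx":0,"ty":0,"tz":0,"roll":-0.145,"jaw":1},{"tx":0,"ty":0,"tz":0,"roll":-0.145,"jaw":1},{"tx":0,"ty":0,"tz":0,"roll":-0.145,"jaw":1},{"tx":3,"ty":0.3,"tz":1,"roll":0,"jaw":1},{"tx":3,"ty":0.3,"tz":1,"roll":0,"jaw":1},{"tx":2.5,"ty":0.1,"tz":2,"roll":0,"jaw":1},{"tx":0,"ty":0,"tz":2,"roll":0,"jaw":1},{"tx":0,"ty":0,"tz":0,"roll":0,"jaw":1}]'
```

```text
time_s: 12.05
position: [0.5682, -0.2143, 0.1967]
tcp_rot: [[1.0, 0.0, -0.007], [0.0, -1.0, 0.004], [-0.007, -0.004, -1.0]]
force: [0.5, -0.1, -0.1]
opening: 1.0
grasp_force: 0.0
```

```bash
python3 -m jog '[{"tx":0.1,"ty":0.1,"tz":2.5,"roll":0,"jaw":1},{"tx":0,"ty":0,"tz":2.5,"roll":0,"jaw":1},{"tx":0,"ty":0,"tz":2,"roll":0,"jaw":1},{"tx":0,"ty":0,"tz":1,"roll":0,"jaw":1},{"tx":0,"ty":0,"tz":0,"roll":0,"jaw":1}]'
python3 -m jog '[{"tx":0,"ty":0,"tz":0,"roll":0,"jaw":0.6},{"tx":0,"ty":0,"tz":0,"roll":0,"jaw":0.4},{"tx":0,"ty":0,"tz":0,"roll":0,"jaw":0.2},{"tx":0,"ty":0,"tz":0,"roll":0,"jaw":0},{"tx":0,"ty":0,"tz":0,"roll":0,"jaw":0},{"tx":0,"ty":0,"tz":0,"roll":0,"jaw":0},{"tx":0,"ty":0,"tz":0,"roll":0,"jaw":0}]'
```

```text
time_s: 12.55
position: [0.5691, -0.2163, 0.12]
tcp_rot: [[1.0, -0.001, -0.002], [-0.001, -1.0, 0.001], [-0.002, -0.001, -1.0]]
force: [-0.2, 0.4, -0.5]
opening: 1.002
grasp_force: 0.0
time_s: 13.25
position: [0.5696, -0.2163, 0.1213]
tcp_rot: [[1.0, -0.001, -0.0], [-0.001, -1.0, 0.001], [-0.0, -0.001, -1.0]]
force: [0.0, -0.1, 0.7]
opening: 0.456
grasp_force: 30.0
```

Gripped at 39.7 mm. The jog rows can't pitch the tool, so the 15° has to come from pivoting the tester in the grip. I'll lift it clear, lower it beyond the stand's +x outer wall, and draw the shaft gently against the fixed cup rim.

```bash
python3 -m jog '[{"tx":0,"ty":0,"tz":-1.5,"roll":0,"jaw":0},{"tx":0,"ty":0,"tz":-2.5,"roll":0,"jaw":0},{"tx":0,"ty":0,"tz":-2.5,"roll":0,"jaw":0},{"tx":0,"ty":0,"tz":-2.5,"roll":0,"jaw":0},{"tx":2,"ty":0,"tz":0,"roll":0,"jaw":0},{"tx":2.5,"ty":0,"tz":0,"roll":0,"jaw":0},{"tx":1.5,"ty":0,"tz":0,"roll":0,"jaw":0},{"tx":0,"ty":0,"tz":0,"roll":0,"jaw":0}]'
cat > tilt.py <<'E'
from h import *
import sys
r=read_state(); p=r["position"]; print(r["time_s"],p.round(4),r["force"].round(2),r["moment"].round(3),r["opening"])
c=capture("side"); P={}
for n in("tip_end","dial_grip","head_grip","tester"):
    L=[]
    for d in landmark_of("side",n):
        o,v=ray(c,d["point"]); q=o+v*(p[1]-o[1])/v[1]
        if np.linalg.norm(q-p)<.16: L.append((round(d["p"],2),np.round(d["point"],1).tolist(),q.round(4)[[0,2]].tolist()))
    print(n,L)
B=[d for d in trace("side","tester")]
pr=proj(c,p).astype(int); print("tcp px",pr)
for d in B:
    m=d["pixels"]; l,t,w,h=d["bbox"]
    if abs(l+w/2-pr[1])>40 or abs(t+h/2-pr[0])>50: continue
    ys,xs=np.nonzero(m); Q=[]
    for y,x in zip(ys,xs):
        o,v=ray(c,(y,x)); q=o+v*(p[1]-o[1])/v[1]; Q.append(q[[0,2]])
    Q=np.array(Q); v=np.linalg.svd(Q-Q.mean(0),full_matrices=0)[2][0]; v*=np.sign(v[1]); print("mask",len(xs),d["p"],d["bbox"],"tilt(top to -x) deg",np.degrees(np.arctan2(-v[0],v[1])).round(2))
save(sys.argv[1],cv2.resize(c["img"][max(pr[0]-60,0):pr[0]+60,pr[1]-80:pr[1]+80],(640,480),interpolation=cv2.INTER_CUBIC))
E
python3 tilt.py s2.png
```

```text
time_s: 14.05
position: [0.631, -0.2166, 0.2104]
tcp_rot: [[1.0, -0.0, 0.001], [-0.0, -1.0, -0.0], [0.001, 0.0, -1.0]]
force: [-0.5, -0.6, -1.9]
opening: 0.457
grasp_force: 30.0
14.05 [ 0.631  -0.2166  0.2104] [-0.53 -0.61 -1.91] [0.026 0.016 0.032] 0.456501789079821
tip_end [(0.52, [178.3, 280.7], [0.6516, 0.1321])]
dial_grip [(0.53, [147.3, 313.4], [0.5642, 0.2387])]
head_grip [(0.63, [152.4, 285.9], [0.6333, 0.2171]), (0.56, [159.9, 313.7], [0.564, 0.2003])]
tester [(0.77, [189.2, 313.8], [0.565, 0.1038]), (0.59, [184.6, 292.3], [0.6218, 0.1138]), (0.26, [178.4, 280.2], [0.6529, 0.1317])]
tcp px [154 286]
mask 519 0.92 [304.7, 149.0, 20.6, 38.5] tilt(top to -x) deg 3.2
mask 261 0.64 [280.2, 148.6, 19.1, 38.3] tilt(top to -x) deg 19.68
```

```bash
python3 -m jog '[{"tx":0,"ty":0,"tz":2,"roll":0,"jaw":0},{"tx":0,"ty":0,"tz":2,"roll":0,"jaw":0},{"tx":0,"ty":0,"tz":1.9,"roll":0,"jaw":0},{"tx":0,"ty":0,"tz":0,"roll":0,"jaw":0},{"tx":-1,"ty":0,"tz":0,"roll":0,"jaw":0},{"tx":-1,"ty":0,"tz":0,"roll":0,"jaw":0},{"tx":0,"ty":0,"tz":0,"roll":0,"jaw":0}]'
python3 -m jog '[{"tx":-0.6,"ty":0,"tz":0,"roll":0,"jaw":0},{"tx":-0.4,"ty":0,"tz":0,"roll":0,"jaw":0},{"tx":0,"ty":0,"tz":0,"roll":0,"jaw":0}]'
python3 -m jog '[{"tx":-0.5,"ty":0,"tz":0,"roll":0,"jaw":0},{"tx":-0.4,"ty":0,"tz":0,"roll":0,"jaw":0},{"tx":0,"ty":0,"tz":0,"roll":0,"jaw":0}]'
python3 tilt.py s3.png
```

```text
time_s: 15.05
position: [0.608, -0.2166, 0.1533]
tcp_rot: [[1.0, -0.002, -0.001], [-0.002, -1.0, 0.0], [-0.001, -0.0, -1.0]]
force: [0.6, 0.0, -2.1]
opening: 0.458
grasp_force: 30.0
time_s: 15.35
position: [0.6021, -0.2173, 0.1539]
tcp_rot: [[1.0, -0.002, 0.007], [-0.002, -1.0, -0.002], [0.007, 0.002, -1.0]]
force: [4.8, 1.1, -0.3]
opening: 0.453
grasp_force: 30.0
time_s: 15.65
position: [0.5929, -0.2173, 0.1538]
tcp_rot: [[1.0, -0.002, 0.006], [-0.002, -1.0, -0.002], [0.006, 0.002, -1.0]]
force: [5.7, 0.8, 1.6]
opening: 0.458
grasp_force: 30.0
15.65 [ 0.5929 -0.2173  0.1538] [5.68 0.84 1.6 ] [ 0.24  -1.144  0.   ] 0.45774125170544366
tip_end []
dial_grip []
head_grip [(0.7, [160.7, 310.9], [0.5712, 0.1966]), (0.69, [173.0, 300.9], [0.5977, 0.1546])]
tester [(0.77, [200.1, 294.2], [0.6191, 0.0585]), (0.49, [188.3, 314.5], [0.5632, 0.1066])]
tcp px [173 302]
mask 217 0.53 [312.8, 152.8, 13.2, 33.5] tilt(top to -x) deg 10.15
```

Pivoting goes smoothly at about 5.7 N. I'll finish the tilt, back off, lift, and measure it with the wrist camera.

```bash
python3 -m jog '[{"tx":-0.4,"ty":0,"tz":0,"roll":0,"jaw":0},{"tx":-0.25,"ty":0,"tz":0,"roll":0,"jaw":0},{"tx":0,"ty":0,"tz":0,"roll":0,"jaw":0}]'
python3 -m jog '[{"tx":1,"ty":0,"tz":0,"roll":0,"jaw":0},{"tx":1,"ty":0,"tz":0,"roll":0,"jaw":0},{"tx":0,"ty":0,"tz":-3,"roll":0,"jaw":0},{"tx":0,"ty":0,"tz":-3,"roll":0,"jaw":0},{"tx":0,"ty":0,"tz":0,"roll":0,"jaw":0}]'
cat > wt.py <<'E'
from h import *
r=read_state(); print(r["time_s"],r["position"].round(4),r["force"].round(2))
c=capture("wrist"); M=np.array(c["tool_from_camera"]); f,cx,cy=K(c); save("wt.png",c["img"])
for n in("tip_end","tester"):
    for d in landmark_of("wrist",n):
        y,x=d["point"]; v=M[:3,:3]@np.array([(x-cx)/f,-(y-cy)/f,-1]); o=M[:3,3]
        # intersect with sphere radius 0.109 about TCP
        b=o@v;a=v@v;k=o@o-.109**2; D=b*b-a*k
        if D<0: D=0
        q=o+v*(-b+D**.5)/a; q1=o+v*(-b-D**.5)/a
        print(n,round(d["p"],2),np.round(d["point"],1),"far",q.round(4),np.degrees(np.arctan2(q[0],q[2])).round(2),"near",q1.round(4))
for th in(0,5,10,15,20):
    q=np.append([.109*np.sin(np.radians(th)),0,.109*np.cos(np.radians(th))],1); e=np.linalg.inv(M)@q; print(th,(cy-f*e[1]/-e[2]).round(1),(cx+f*e[0]/-e[2]).round(1))
E
python3 wt.py
```

```text
time_s: 16.25
position: [0.5859, -0.2172, 0.153]
tcp_rot: [[1.0, -0.001, 0.004], [-0.001, -1.0, -0.002], [0.004, 0.002, -1.0]]
force: [4.9, -0.0, -0.3]
opening: 0.46
grasp_force: 30.0
time_s: 16.75
position: [0.6065, -0.2178, 0.2158]
tcp_rot: [[1.0, -0.001, 0.006], [-0.001, -1.0, -0.004], [0.006, 0.004, -1.0]]
force: [0.8, -0.6, -1.4]
opening: 0.455
grasp_force: 30.0
16.75 [ 0.6065 -0.2178  0.2158] [ 0.76 -0.6  -1.37]
tip_end 0.49 [232.9 442.4] far [0.0129 0.071  0.0817] 8.94 near [ 0.0604  0.0175 -0.089 ]
tip_end 0.4 [198.3 324.7] far [0.0289 0.0028 0.1051] 15.36 near [ 0.0651  0.0009 -0.0874]
tester 0.83 [194.8 321. ] far [0.0312 0.0004 0.1044] 16.62 near [ 0.0655  0.0004 -0.0871]
tester 0.71 [231.9 446.1] far [0.0139 0.0726 0.0801] 9.84 near [ 0.0605  0.0181 -0.0888]
0 240.7 320.3
5 226.8 320.3
10 213.0 320.3
15 199.3 320.3
20 185.6 320.3
```

Tilt is about 15-16°, with the tip seen at (198,322). Next I measure it precisely from the brass pixels, and the board's yaw from both fixed cameras.

```bash
python3 - <<'E'
from h import *
im=cv2.imread("pics/wt.png")[:,:,::-1]; hsv=cv2.cvtColor(np.ascontiguousarray(im),cv2.COLOR_RGB2HSV)
sub=hsv[170:270,290:350]; m=cv2.inRange(sub,(12,70,60),(35,255,255)); n,l,st,ce=cv2.connectedComponentsWithStats(m)
for i in range(1,n):
    if st[i,4]>10: print("brass",st[i]+[290,170,0,0,0],ce[i]+[290,170])
for r_ in range(184,262,6): print(r_,"".join("%4d"%v for v in im[r_,300:344:3].mean(1)))
for name in("top","side"):
    c=capture(name); h=cv2.cvtColor(c["img"],cv2.COLOR_RGB2HSV)
    g=cv2.inRange(h,(50,80,30),(85,255,200)); 
    win=np.zeros_like(g); 
    if name=="top": win[180:262,185:260]=1
    else: win[310:400,240:340]=1
    g=g*win; cnt=np.vstack(cv2.findContours(g,0,2)[0]); hull=cv2.convexHull(cnt); 
    q=cv2.approxPolyDP(hull,6,True).reshape(-1,2); print(name,"quad",q.tolist())
    # normal: sloped plane through origin guess
    for col,row in q: print(atz(c,(row,col),.0535).round(4),end=" ")
    au=cv2.inRange(h,(12,90,90),(32,255,255))*win; n,l,st,ce=cv2.connectedComponentsWithStats(au)
    for i in range(1,n):
        if st[i,4]>12: print("gold",ce[i].round(2),st[i,4],atz(c,ce[i][::-1],.0587).round(4))
    print("pad",[(d["point"],d["p"]) for d in landmark_of(name,"pad")])
E
```

```text
brass [316 195  10  12 100] [320.5  200.64]
184  185 189 185 185 180 176 179 182 178 178 179 179 184 183 172
190  173 177 176 185 181 178 177 176 173 173 171 178 182 175 178
196  186 186 188 181 182 187 148 127 156 133 133 130  98  85  76
202  104 101  99 104 104  97 149 128  99 103 105 105 103 105 104
208  101 103 104 103 102 134 131 130 112  96  99 100 103 101 102
214  102 106 103 145 152 142 140 133 124 114 105 102 102 103 104
220  112 111 107 111 109 109 113 110 107 109 110 109 110 108 109
226  113 110 111 113 112 112 107 110 108 111 110 111 110 109 109
232  113 111 109 112 110 110 113 108 111 113 107 111 109 109 112
238  112 112 109 112 113 110 111 110 111 111 115 112 110 111 109
244  113 111 110 115 112 114 107 112 109 112 112 109 109 114 110
250  114 111 112 110 113 109 111 113 111 112 111 109 110 111 111
256  109 113 113 112 109 113 113 111 113 111 111 109 113 113 110
top quad [[205, 190], [242, 197], [235, 248], [199, 242]]
[0.6266 0.2839 0.0535] [0.6101 0.1876 0.0535] [0.4775 0.2027 0.0535] [0.4915 0.2958 0.0535] gold [214.65 210.65] 26 [0.5729 0.2566 0.0587]
pad [([213.2, 217.8], 0.8), ([171.8, 455.7], 0.39), ([222.7, 220.7], 0.29)]
side quad [[268, 321], [328, 345], [315, 385], [251, 360]]
[0.6139 0.1715 0.0535] [0.4763 0.2149 0.0535] [0.4913 0.3089 0.0535] [0.6299 0.2704 0.0535] gold [271.6 326.4] 15 [0.6023 0.1877 0.0587]
gold [279.5  329.29] 14 [0.5841 0.1927 0.0587]
gold [278.95 355.86] 37 [0.5735 0.2565 0.0587]
gold [311.95 367.1 ] 20 [0.5023 0.2734 0.0587]
gold [309.28 374.89] 18 [0.5052 0.2913 0.0587]
pad [([357.1, 280.1], 0.78)]
```

Both cameras agree on the pad at (0.573,0.2566,0.0587). Board yaw is -8.6° and the tester's tilt is 15.5±0.5° with no sideways lean, so I carry it over to hover above the pad.

```bash
python3 -m jog '[{"tx":-0.5,"ty":-1,"tz":-1,"roll":0,"jaw":0},{"tx":-0.5,"ty":-2,"tz":-1,"roll":0,"jaw":0},{"tx":-0.5,"ty":-3,"tz":0,"roll":0,"jaw":0},{"tx":-0.5,"ty":-3.5,"tz":0,"roll":0,"jaw":0},{"tx":-0.5,"ty":-3.5,"tz":0,"roll":0,"jaw":0},{"tx":-0.5,"ty":-3.5,"tz":0,"roll":0,"jaw":0},{"tx":-0.5,"ty":-3.5,"tz":0,"roll":0,"jaw":0},{"tx":-0.5,"ty":-3.5,"tz":0,"roll":0,"jaw":0}]'
python3 -m jog '[{"tx":-0.5,"ty":-3.5,"tz":0,"roll":0,"jaw":0},{"tx":-0.5,"ty":-3.5,"tz":0,"roll":0,"jaw":0},{"tx":-0.5,"ty":-3.5,"tz":0,"roll":0,"jaw":0},{"tx":-0.5,"ty":-3.5,"tz":0,"roll":0,"jaw":0},{"tx":-0.5,"ty":-3.5,"tz":0,"roll":0,"jaw":0},{"tx":-0.5,"ty":-3,"tz":0,"roll":0.05,"jaw":0},{"tx":0,"ty":-2,"tz":0,"roll":0.05,"jaw":0},{"tx":0,"ty":0,"tz":0,"roll":0.05,"jaw":0}]'
python3 -m jog '[{"tx":0,"ty":0,"tz":0,"roll":0,"jaw":0},{"tx":0,"ty":0,"tz":0,"roll":0,"jaw":0}]'
```

```text
time_s: 17.9
position: [0.5632, 0.0213, 0.2334]
tcp_rot: [[1.0, -0.0, 0.001], [-0.0, -1.0, 0.001], [0.001, -0.001, -1.0]]
force: [1.2, 0.6, -2.5]
opening: 0.457
grasp_force: 30.0
time_s: 18.7
position: [0.5339, 0.2475, 0.2335]
tcp_rot: [[0.989, -0.148, 0.001], [-0.148, -0.989, 0.002], [0.001, -0.002, -1.0]]
force: [-1.0, -0.1, -2.0]
opening: 0.455
grasp_force: 30.0
time_s: 18.9
position: [0.5347, 0.244, 0.2329]
tcp_rot: [[0.989, -0.149, 0.0], [-0.149, -0.989, 0.0], [0.0, -0.0, -1.0]]
force: [0.3, -0.5, -2.2]
opening: 0.455
grasp_force: 30.0
```

```bash
cat > pad.py <<'E'
from h import *
r=read_state(); p=r["position"]; R=r["tcp_rot"]; print(r["time_s"],p.round(4),r["force"].round(2))
c=capture("wrist"); save("wp.png",c["img"])
est=proj(c,(.573,.2566,.0587),r); print("expected px",est.round(1))
L=[(d["p"],d["point"]) for d in landmark_of("wrist","pad")]
for q,pt in L: print("pad",round(q,2),np.round(pt,1),atz(c,pt,.0587,r).round(4))
h=cv2.cvtColor(c["img"],cv2.COLOR_RGB2HSV); m=cv2.inRange(h,(12,90,90),(35,255,255)); n,l,st,ce=cv2.connectedComponentsWithStats(m)
for i in range(1,n):
    if st[i,4]>60 and np.hypot(*(ce[i][::-1]-est))<90: print("gold",st[i],ce[i].round(1),atz(c,ce[i][::-1],.0587,r).round(4))
for d in landmark_of("wrist","tip_end"): print("tip",round(d["p"],2),np.round(d["point"],1))
# board yaw from green edges
g=cv2.inRange(h,(50,70,30),(90,255,220)); q=cv2.approxPolyDP(cv2.convexHull(np.vstack(cv2.findContours(g,0,2)[0])),8,True).reshape(-1,2); print(q.tolist())
s15,c15=np.sin(np.radians(15)),np.cos(np.radians(15))
nn=np.array([-s15*np.cos(np.radians(-8.6)),-s15*np.sin(np.radians(-8.6)),c15]); P=np.array([.573,.2566,.0587])
for x,y in q:
    o,v=ray(c,(y,x),r); print((o+v*(((P-o)@nn)/(v@nn))).round(4))
E
python3 pad.py
```

```text
18.9 [0.5347 0.244  0.2329] [ 0.33 -0.46 -2.16]
expected px [173.1 297.5]
pad 0.92 [171.5 296.3] [0.5744 0.2573 0.0587]
gold [366 143  12  11 113] [371.8 147.7] [0.5837 0.1965 0.0587]
gold [287 164  19  17 246] [295.8 172.1] [0.574  0.2577 0.0587]
gold [316 195  10  12  99] [320.5 200.6] [0.5486 0.242  0.0587]
tip 0.62 [399.8 320. ]
tip 0.57 [199.9 326.6]
[[639, 440], [426, 476], [10, 479], [0, 386], [121, 23], [391, 105], [637, 403]]
[ 0.1762 -0.0992 -0.0322]
[ 0.1365  0.1616 -0.0531]
[ 0.2125  0.7163 -0.0552]
[ 0.3829  0.6261 -0.0065]
[0.6895 0.3524 0.0857]
[0.6126 0.181  0.0722]
[ 0.2485 -0.0787 -0.0138]
```

View pics/wp.png

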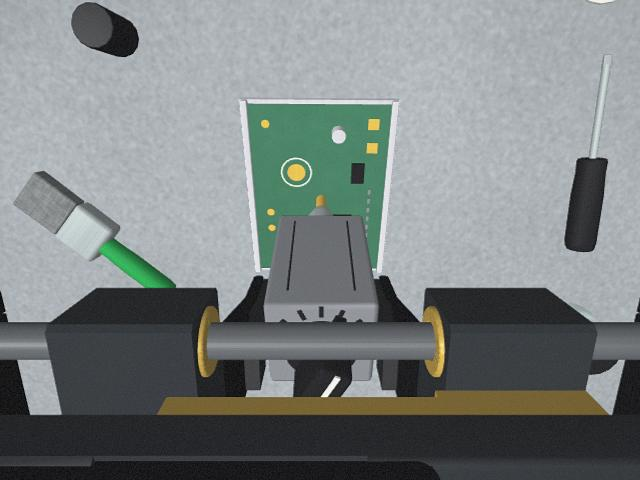

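The wrist picture shows the tester held between the fingers with its tip at (200,320). The ringed pad is at (172,296) and the board's edges lie square with the tool. Moving to 15 mm above the pad.

```bash
python3 -m jog '[{"tx":0.2,"ty":-1,"tz":1,"roll":0,"jaw":0},{"tx":0.2,"ty":-0.95,"tz":1.5,"roll":0,"jaw":0},{"tx":0,"ty":0,"tz":1.5,"roll":0,"jaw":0},{"tx":0,"ty":0,"tz":1,"roll":0,"jaw":0},{"tx":0,"ty":0,"tz":0.4,"roll":0,"jaw":0},{"tx":0,"ty":0,"tz":0,"roll":0,"jaw":0},{"tx":0,"ty":0,"tz":0,"roll":0,"jaw":0}]'
sed -i '/^# board yaw/,$d' pad.py; cat >> pad.py <<'E'
g=c["img"]; w=cv2.inRange(g,(170,175,165),(255,255,255)); w[:max(int(est[0])-45,0)]=0; w[int(est[0])+45:]=0; w[:,:int(est[1])-45]=0; w[:,int(est[1])+45:]=0
n,l,st,ce=cv2.connectedComponentsWithStats(w)
for i in range(1,n):
    if st[i,4]>60:
        ys,xs=np.nonzero(l==i); e=cv2.fitEllipse(np.c_[xs,ys].astype(np.float32)); print("white",st[i],np.round(e[0],1),np.round(e[1],1),atz(c,e[0][::-1],.0587,r).round(4))
E
python3 pad.py
```

```text
time_s: 19.75
position: [0.543, 0.2622, 0.1783]
tcp_rot: [[0.989, -0.151, 0.001], [-0.151, -0.989, 0.0], [0.001, -0.0, -1.0]]
force: [-0.4, -0.3, -1.5]
opening: 0.455
grasp_force: 30.0
19.75 [0.543  0.2622 0.1783] [-0.45 -0.25 -1.5 ]
expected px [191.8 322. ]
pad 0.66 [190.9 319.8] [0.5738 0.2579 0.0587]
pad 0.57 [309.7 321.3] [0.4887 0.2699 0.0587]
gold [280 129  10  10  83] [284.4 133.4] [0.6135 0.2746 0.0587]
gold [310 181  22  25 394] [320.2 192.2] [0.573  0.2578 0.0587]
tip 0.52 [197.  328.1]
tip 0.28 [357.6 619.5]
tip 0.22 [ 30.7 112.3]
white [302 174  37  33 182] [320.2 190.3] [32.1 35.3] [0.5742 0.2576 0.0587]
```

Tip projects 1.4 mm high on the slope relative to the ring centre (0.5742,0.2576). I'll correct that and advance along the board normal.

```bash
cat > f.py <<'E'
from rig import *; import numpy as np
a=[]
for i in range(4): capture("wrist"); s=read_state(); a.append(s["force"])
print(s["time_s"],s["position"].round(4),np.mean(a,0).round(2),np.std(a,0).round(2))
E
python3 f.py
python3 -m jog '[{"tx":-0.12,"ty":0,"tz":0,"roll":0,"jaw":0},{"tx":0.13,"ty":0,"tz":0.5,"roll":0,"jaw":0},{"tx":0.13,"ty":0,"tz":0.48,"roll":0,"jaw":0},{"tx":0,"ty":0,"tz":0,"roll":0,"jaw":0},{"tx":0,"ty":0,"tz":0,"roll":0,"jaw":0}]' |sed -n 2p; python3 f.py
python3 -m jog '[{"tx":0.05,"ty":0,"tz":0.19,"roll":0,"jaw":0},{"tx":0,"ty":0,"tz":0,"roll":0,"jaw":0}]' | sed -n 2p; python3 f.py
python3 -m jog '[{"tx":0.05,"ty":0,"tz":0.19,"roll":0,"jaw":0},{"tx":0,"ty":0,"tz":0,"roll":0,"jaw":0}]' | sed -n 2p; python3 f.py
```

```text
20.1 [0.5428 0.2621 0.1786] [-0.3   0.03 -2.06] [0.27 0.39 0.34]
position: [0.5438, 0.2618, 0.1679]
20.8 [0.5441 0.2619 0.1685] [ 0.07  0.04 -2.52] [0.17 0.74 0.35]
position: [0.5444, 0.2618, 0.1663]
21.2 [0.5445 0.2618 0.1665] [-0.45 -0.15 -1.55] [0.14 0.34 0.28]
position: [0.5449, 0.2617, 0.1643]
21.6 [0.5449 0.2617 0.1645] [ 0.07 -0.12 -1.89] [0.13 0.09 0.57]
```

```bash
sed -i 's/range(4)/range(8)/' f.py
python3 -m jog '[{"tx":0.04,"ty":0,"tz":0.15,"roll":0,"jaw":0},{"tx":0,"ty":0,"tz":0,"roll":0,"jaw":0}]' | sed -n 2p; python3 f.py
python3 -m jog '[{"tx":0.04,"ty":0,"tz":0.15,"roll":0,"jaw":0},{"tx":0,"ty":0,"tz":0,"roll":0,"jaw":0}]' | sed -n 2p; python3 f.py
python3 -m jog '[{"tx":0.04,"ty":0,"tz":0.15,"roll":0,"jaw":0},{"tx":0,"ty":0,"tz":0,"roll":0,"jaw":0}]' | sed -n 2p; python3 f.py
```

```text
position: [0.5455, 0.2617, 0.1631]
22.2 [0.5454 0.2617 0.1631] [-0.16 -0.04 -0.59] [0.29 0.55 0.64]
position: [0.5458, 0.2616, 0.1614]
22.8 [0.5458 0.2616 0.1616] [-0.11 -0.01 -0.26] [0.43 0.5  0.56]
position: [0.5462, 0.2616, 0.1599]
23.4 [0.5462 0.2616 0.1601] [-0.42  0.21  0.07] [0.54 0.46 0.67]
```

Contact came at about z=0.164, as predicted, and the spring is now in about 4 mm. I'll go 2 mm more and verify.

```bash
python3 -m jog '[{"tx":0.05,"ty":0,"tz":0.19,"roll":0,"jaw":0},{"tx":0,"ty":0,"tz":0,"roll":0,"jaw":0},{"tx":0,"ty":0,"tz":0,"roll":0,"jaw":0}]'; sed -i 's/range(8)/range(14)/' f.py; python3 f.py; python3 pad.py; python3 - <<'E'
from h import *
im=cv2.imread("pics/wp.png")[:,:,::-1]; h=cv2.cvtColor(np.ascontiguousarray(im),cv2.COLOR_RGB2HSV)
r=read_state(); c=capture("wrist"); print("brass/tip px expected for pad centre",proj(c,(.5742,.2576,.0587),r))
for y in range(178,222,3): print(y,"".join("%4d"%v for v in h[y,300:342:3,0]))
E
```

```text
time_s: 23.7
position: [0.5467, 0.2615, 0.1581]
tcp_rot: [[0.989, -0.151, 0.0], [-0.151, -0.989, 0.0], [0.0, -0.0, -1.0]]
force: [0.1, 0.5, -0.0]
opening: 0.458
grasp_force: 30.0
24.4 [0.5467 0.2615 0.1582] [-0.16  0.36  0.49] [0.51 0.63 0.47]
24.4 [0.5467 0.2615 0.1582] [-0.22 -0.45  1.1 ]
expected px [203.4 321.8]
pad 0.84 [201.3 320.7] [0.5744 0.2571 0.0587]
gold [276 136  11  11  95] [281.1 141.3] [0.6134 0.2747 0.0587]
gold [309 192  23  18 301] [319.9 200.1] [0.5752 0.2575 0.0587]
tip 0.57 [201.7 323.6]
white [301 184  39  32 170] [319.9 201.7] [34.  37.7] [0.5743 0.2576 0.0587]
brass/tip px expected for pad centre [201.79261095 319.95001855]
178   76  76  74  76  74  74  74  74  76  74  74  76  75  75
181   74  75  76  75  76  77  76  74  76  76  74  74  74  76
184   76  75  75  76  74  71  57  58  72  75  76  74  74  75
187   76  75  76  42  59  74  76  76  75  53  26  75  73  74
190   75  76  33  74  75  75  76  75  75  75  75  34  73  76
193   74  30  76  74  77  21  23  23  22  77  77  76  30  75
196   76  47  75  76  22  23  23  24  23  23  69  75  76  68
199   74  71  76  24  23  23  21  20  23  24  22  75  75  30
202   72  73  75  22  23  23  21  21  20  23  23  77  77  27
205   70  72  75  31  23  22  21  23  21  24  22  76  75  46
208   74  53  73  77  22 105 100  94  90  19  58  74  74  72
211   75  66  74  75  90  90  80  77  96  99  73  75  19  75
214   74  74  37  79  95 100  79  94  94  90  96  33  74  76
217   98 116 113 111 111 116 103 103 120 103 113 107 120 100
220  102 107 120 109 115 102 120 107 115 116 125 108 113 115
```

The push is about 2.6 N axially, with 6 mm of travel since contact. The tip pixels sit on the pad at about (201,321), centred in the ring. Handing in.

```bash
python3 -c "
from rig import *; print(hand_in())"
```

```text
the job is handed in; nothing more can be done
None
```

I turned the dial to mark 4 (about 1.22 rad against 1.20), then lifted the tester out and held it about square to the board (tilted about 15.5° to match the 15° slope), its tip on the ringed pad and pushed in about 6 mm at 2.6 N; handed in at about 24.5 s, with no verdict returned.

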